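Rehang a brake disc on the stock hook

ROBOT

A 6-joint arm with a two-finger parallel gripper is mounted at the origin on the work surface. World frame = base frame: x ahead of the robot, y to its left, z up, the work surface at z = 0. Lengths are in m, angles in rad, forces in N, time in s.
With the tool pointing down it reaches from about 0.375 to 0.9 m from the base axis. Payload 3.1 kg.
Tool frame: the origin (TCP) lies at the very end of the fingers, on their centre line; the grasp point (between the pads) lies 19 mm behind it; z points along the fingers, y is the direction in which the jaws open and shut (so a half turn about z gives the same grasp; the last joint's range is limited). The gripper opens to 85 mm and grips with 20 to 120 N. Pads are 22 mm wide; open, the fingers measure 114 mm over their backs; the gripper's body (76 mm by 85 mm) begins 54 mm behind the grasp point. The pads swing forward as they close: fully open they stand 13 mm farther back than shut.
Start: joints at [-1.474, 0.527, 1.433, -0, 1.181, -0.178], TCP at [0.17, -0.602, 0.231] pointing down, gripper open.
Joint ranges: [-3.08, 3.08], [-0.75, 2.2], [0.22, 2.44], [-1.43, 4.57], [0, 2.65], [-2.85, 2.85]. Speed limits (rad/s): [2.79, 2.79, 3.14, 3.14, 3.14, 3.14].

INTERFACE

Orientations are given as a unit quaternion [x, y, z, w].
In Python, from plant import sensors, vision, manip gives the robot as it stands.
- The arm moves only by the shell command python3 -m jog 'ROWS' [FORCE]. ROWS is JSON, one flat list of numbers, 5 for each row, row after row: the closure in counts, from 0 (fully open) to 255 (shut), then the shift along the tool's x, y, z in m, then the turn about the tool's z in degrees. In form: [gripper, tx, ty, tz, spin, gripper, tx, ty, tz, spin, ...]. A call has exactly 10 rows; each row is the pose to reach, as a shift and turn from the pose commanded when the call began, along the tool's axes at that moment; what a row does not reach only later rows make up. A row lasts 1/12 s, in which the tool goes at most 41.7 mm and 7.16 degrees, less where a joint would pass 70% of its speed; a pose out of reach is approached as far as the arm can. A call with a gripper value outside its range is refused whole. The fingers move at their own pace and stop on an object; FORCE is the grip in N (left out, the last holds). Time passes only in rows, so rows that repeat a pose let the fingers close, or fill a call up. It gives the time, the measured TCP pose, the force and the opening at its end, in the units of the state.
- sensors.state(): the state, without advancing time (a new reading comes with each control period).
- vision.grab_frame(name): name is "scene" or "top"; returns a dict with "color" (384x512x3 uint8, blue, green, red), "range_z" (384x512 float32, m along the optical axis (not along the pixel's ray), 0 where there is no reading), "fov_y" (degrees; the focal length in pixels is half the picture's height over the tangent of half this angle, whatever the lens; pixels are square), "cx", "cy" (the principal point, pixels), "world_to_cam" (4x4, takes a point from world to camera coordinates). Camera axes: x right, y down, z forward; pixel columns grow to the right and rows downward; lengths in m; the calibration is good to about 2 mm. A picture is of the moment at which its call begins.
- manip.sign_off(): hands the job in, once; it reports no verdict.
The state is a dict: "time": time; "joint_positions": joint angles; "qvel": joint speeds; "tau": joint torques, N m; "tool_pos": TCP position; "ee_rot": TCP orientation; "contact_force": force on the tool from outside, world axes, zero at the start; "torque": the same for the moment, N m; "finger_gap": finger opening in m.
Only numpy, scipy, OpenCV 4.12 (cv2) and the standard library are available. Lean on these libraries where they do the work, as an engineer would, in place of code of your own. Each camera call takes 0.05 s, during which the arm holds its last target.

TASK

Move the brake disc from the red frame's hook to the green frame's hook: first swing the green frame's folded hook all the way out, then lift the disc off the red one and hang it on the middle of the green hook's bar. Finally fold the emptied red hook flat to its rail so that nobody snags on it, and leave the tin, the carton and the pulley where they are.

Things in the scene. Friction and masses are not known exactly. Their poses are not given: they have to be found in the camera images.
- disc: Steel motorcycle brake disc, about 0.65 kg: flat ring 160 mm across, 8 mm thick, hole 72 mm (ring 44 mm wide). Origin at its centre, x = disc axis. Hangs upright by its hole, its axis along the bar, centre 29 mm below the bar's centre line. To pass the post, lift it about 45 mm, then move it along the bar past the tip. Starts on the red frame's hook, 50 to 80 mm from the hinge.
- stand_a: Frame of slotted steel angle with a red rail, bolted to the bench; its hook carries the disc at the start. Origin on the bench under the middle of the rail's front face; -x points out of that face, y along the rail. Rail 190 x 12 mm, 175 to 225 mm high. Hinge at x -50, y +65, z 200 mm; the folded bar runs from there to -y, 50 mm in front of the rail; fully out it points along -x.
- stand_b: Frame of slotted steel angle with a green rail, bolted to the bench; its hook starts empty and folded. Origin on the bench under the middle of the rail's front face; -x points out of that face, y along the rail. Rail 190 x 12 mm, 175 to 225 mm high. Hinge at x -50, y +65, z 200 mm; the folded bar runs from there to -y, 50 mm in front of the rail; fully out it points along -x.
- hook_a (a joint): Hinge angle (rad) of the red frame's hook: 0 = folded flat, bar parallel to the rail; 1.571 = fully out, square to the rail, against a stop. Starts fully out or nearly so (1.52 to 1.57). Vertical hinge with light friction (0.12 N m, about 1 N at the post), no spring or latch: it stays where left. Opening turns it clockwise seen from above.
- hook_b (a joint): Hinge angle (rad) of the green frame's hook: 0 = folded flat, bar parallel to the rail; 1.571 = fully out, square to the rail, against a stop. Starts between 0 and 0.3. Vertical hinge with light friction (0.12 N m, about 1 N at the post), no spring or latch: it stays where left. Opening turns it clockwise seen from above.
- hook_a_hinge (a point): Centre of the vertical hinge of the red frame's hook, level with the bar's centre line (200 mm above the bench). Axes turn with the hook: the bar runs from here along -x, z up. Hinge barrel 22 mm across, in a bracket that reaches 25 mm above and below this point.
- hook_b_hinge (a point): Centre of the vertical hinge of the green frame's hook, level with the bar's centre line (200 mm above the bench). Axes turn with the hook: the bar runs from here along -x, z up. Hinge barrel 22 mm across, in a bracket that reaches 25 mm above and below this point.
- hook_a_seat (a point): On the centre line of the bar of the red frame's hook, 65 mm from the hinge, halfway along: the middle of the place where the disc hangs. Axes turn with the hook: the bar runs along x (tip to -x), z up. Bar 14 mm thick, round, level.
- hook_b_seat (a point): On the centre line of the bar of the green frame's hook, 65 mm from the hinge, halfway along: the middle of the place where the disc hangs. Axes turn with the hook: the bar runs along x (tip to -x), z up. Bar 14 mm thick, round, level.
- hook_a_post (a point): Top of the round orange post at the tip of the red frame's hook, 130 mm from the hinge. The post is 16 mm thick, stands 32 mm above the bar's top, ends 39 mm above the bar's centre line; it keeps the disc on the bar and can be pinched from above to swing the hook. Axes turn with the hook: -x points from hinge to post.
- hook_b_post (a point): Top of the round orange post at the tip of the green frame's hook, 130 mm from the hinge. The post is 16 mm thick, stands 32 mm above the bar's top, ends 39 mm above the bar's centre line; it keeps the disc on the bar and can be pinched from above to swing the hook. Axes turn with the hook: -x points from hinge to post.
- tin: Bystander, to be left alone. Blue-banded metal tin, 72 mm across, 70 mm high, standing on the bench. Origin at the centre of its underside.
- carton: Bystander, to be left alone. Cardboard carton, 80 x 110 x 50 mm, on the bench. Origin at the centre of its underside.
- pulley: Bystander, to be left alone. Aluminium belt pulley lying flat, 84 mm across, 34 mm high. Origin at the centre of its underside.
Not all that is in view belongs to the job. Leave any blue look-alike of the stand_a alone.

How it is judged:
On the way, in this order (a step that is already met when the one before it is completed fails the run):
1. the green frame's hook is swung out (beyond 1.4 rad) while the disc still hangs on the red one (centre within 60 mm of the middle of its bar) (value of joint hook_b above 1.4 rad and horizontal distance between disc and hook_a_seat below 0.06 m and contact force between disc and stand_a above 2 N), for 0.1 s.
2. the disc hangs on the green hook, released, with the red hook not yet folded (x of disc in the frame of hook_b_seat between -0.045 and 0.045 m and y of disc in the frame of hook_b_seat between -0.02 and 0.02 m and z of disc in the frame of hook_b_seat between -0.036 and -0.02 m and contact force between disc and stand_b above 2 N and contact force between the fingers and disc below 0.3 N and value of joint hook_b above 1.4 rad and value of joint hook_a above 0.3 rad), for 0.2 s.
3. the emptied red hook is folded flat (under 0.12 rad) (value of joint hook_a below 0.12 rad), for 0.2 s.
At the end, for the whole second after the job is handed in: The disc hangs released and still on the green hook: centre within 45 mm of the bar's middle lengthwise, 20 mm sideways, 20 to 36 mm below the bar's centre line. The green hook is out (over 1.4 rad), the red hook folded flat (under 0.12 rad) and still (x of disc in the frame of hook_b_seat between -0.045 and 0.045 m and y of disc in the frame of hook_b_seat between -0.02 and 0.02 m and z of disc in the frame of hook_b_seat between -0.036 and -0.02 m and contact force between disc and stand_b above 2 N and contact force between the fingers and disc below 0.3 N and value of joint hook_b above 1.4 rad and value of joint hook_a below 0.12 rad and linear speed of disc below 0.03 m/s and velocity of joint hook_a between -0.05 and 0.05 rad/s); the robot touches nothing.
It fails at once if the disc is dropped or put down (its centre below 110 mm) (height (world z) of disc below 0.11 m).
It fails at once if the tin is pushed more than 20 mm or tipped (distance of tin from where it was at the start of the episode above 0.02 m or angle between tin's own z axis and vertical above 0.3 rad).
It fails at once if the carton is pushed more than 20 mm or tipped (distance of carton from where it was at the start of the episode above 0.02 m or angle between carton's own z axis and vertical above 0.3 rad).
It fails at once if the pulley is pushed more than 20 mm or tipped (distance of pulley from where it was at the start of the episode above 0.02 m or angle between pulley's own z axis and vertical above 0.3 rad).
It also fails if it takes over 72 s, if anything falls off the work surface, if the arm or the gripper's body presses on something with over 40 N, if the wrist force passes 120 N, or if a joint passes its speed limit or range.

## Working session

There is one attempt and no reset: what is moved stays moved. The work goes in short steps, Python scripts to look and compute and a shell command to move; the robot and the scene stay as the last step left them, time stands still between calls to the robot, and variables do not carry over. Pictures are saved under pics/ and viewed, and the job is handed in when it is done.

```bash
ls; mkdir -p pics; python3 - <<'E'
from plant import sensors, vision
import cv2, numpy as np
print(sensors.state())
for n in("scene","top"):
    f=vision.grab_frame(n); cv2.imwrite(f"pics/{n}0.png",f["color"]); 
    np.savez(f"pics/{n}0.npz",**f)
    print(n,f["fov_y"],f["cx"],f["cy"],f["world_to_cam"].round(3).tolist())
E
```

```text
pics
{'time': 0.0, 'joint_positions': array([-1.47451831e+00,  5.28506935e-01,  1.43391914e+00, -3.48248582e-06,
        1.18143620e+00, -1.78482768e-01]), 'qvel': array([-1.07295937e-03,  3.90611434e-04, -5.87701493e-05, -3.34562386e-05,
        9.50739589e-04, -7.89569331e-04]), 'tau': array([ 2.60504257e-04, -4.42353702e+01, -1.78023756e+01, -3.21601046e-04,
        8.39369459e-03,  9.74442031e-06]), 'tool_pos': array([ 0.16953866, -0.60079942,  0.23030325]), 'ee_rot': array([ 9.90577418e-01,  1.36949228e-01,  4.50215100e-05, -1.13391911e-03]), 'contact_force': array([-0.32433778, -0.10194311,  0.95803227]), 'torque': array([ 0.03814678, -0.00508267,  0.0174278 ]), 'finger_gap': 0.08572531119691455}
scene 47.1442919095766 261.3949786980477 182.22177115777566 [[-0.595, 0.803, 0.008, 0.351], [0.639, 0.48, -0.602, -0.206], [-0.487, -0.353, -0.799, 1.826], [0.0, 0.0, 0.0, 1.0]]
top 46.72954398613125 256.26684172303 183.87182142019827 [[0.002, -1.0, -0.0, -0.058], [-0.989, -0.001, -0.15, 0.561], [0.15, 0.001, -0.989, 1.379], [0.0, 0.0, 0.0, 1.0]]
```

View pics/scene0.png

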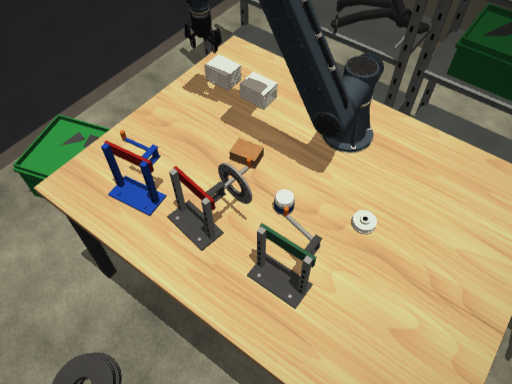

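View pics/top0.png

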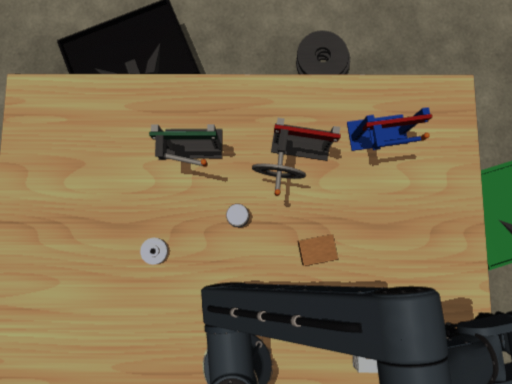

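The top view shows the green frame at (187,142) with its hook nearly folded and its post at (203,162). The red frame is at (305,140), its hook out with the post at (277,191) and the disc at (278,171). The tin is at (237,215), the pulley at (153,251) and the carton at (318,250). The blue look-alike is at (388,130).

```bash
cat > h.py <<'E'
import numpy as np, cv2
from plant import sensors, vision
def K(f): return 192/np.tan(np.radians(f["fov_y"]/2))
def ray(f,u,v):
    T=np.array(f["world_to_cam"]);R=T[:3,:3];t=T[:3,3]
    return -R.T@t, R.T@np.array([(u-f["cx"])/K(f),(v-f["cy"])/K(f),1.])
def plane(f,u,v,z):
    c,d=ray(f,u,v); return c+d*(z-c[2])/d[2]
def depthpt(f,u,v):
    c,d=ray(f,u,v); return c+d*f["range_z"][int(v),int(u)]
def cloud(f):
    v,u=np.mgrid[0:384,0:512]; T=np.array(f["world_to_cam"]);z=f["range_z"]
    P=np.stack([(u-f["cx"])/K(f)*z,(v-f["cy"])/K(f)*z,z],-1)
    W=(P-T[:3,3])@T[:3,:3]; W[z<=0]=np.nan; return W
def tri(f,p,g,q):
    c,d=ray(f,*p);e,k=ray(g,*q);A=np.stack([d,-k],1)
    s=np.linalg.lstsq(A,e-c,rcond=None)[0];a=c+d*s[0];b=e+k*s[1];return (a+b)/2,np.linalg.norm(a-b)
def orange(f):
    h=cv2.cvtColor(f["color"],cv2.COLOR_BGR2HSV)
    m=((h[...,0]>=5)&(h[...,0]<=13)&(h[...,1]>190)&(h[...,2]>120)).astype(np.uint8)
    return m
def blobs(m,mn=6):
    n,l,s,c=cv2.connectedComponentsWithStats(m)
    return [(c[i].round(1).tolist(),s[i].tolist()) for i in range(1,n) if s[i,4]>=mn]
E
python3 - <<'E'
from h import *
F={n:dict(np.load(f"pics/{n}0.npz")) for n in("scene","top")}
np.set_printoptions(precision=4,suppress=True)
for n,f in F.items():
    W=cloud(f);m=orange(f)
    N,l,s,c=cv2.connectedComponentsWithStats(m)
    for i in range(1,N):
        if s[i,4]>=6: print(n,c[i].round(1),s[i],"med",np.nanmedian(W[l==i],0),"zmax",np.nanmax(W[l==i][:,2]))
    h=cv2.cvtColor(f["color"],cv2.COLOR_BGR2HSV)
    z=W[...,2]
    for nm,mm in(("green",(h[...,0]>50)&(h[...,0]<90)&(h[...,1]>100)),("red",((h[...,0]<5)|(h[...,0]>174))&(h[...,1]>150))):
        for k in [1]:
            M=(mm&(z>.16)&(z<.24)).astype(np.uint8)
            N,l,s,c=cv2.connectedComponentsWithStats(M)
            for i in range(1,N):
                if s[i,4]>=20:
                    P=W[l==i];P=P[P[:,2]>.215]
                    if len(P)<5: continue
                    r=cv2.minAreaRect((P[:,:2]*1000).astype(np.float32))
                    print(n,nm,c[i].round(1),s[i,4],"rail top",P.mean(0),np.array(cv2.boxPoints(r)).round(0).tolist(),r[1])
    # disc dark, hinges
f=F["top"];W=cloud(f)
c=f["color"]
big=cv2.resize(c[90:280,120:450],None,fx=2.4,fy=2.4,interpolation=cv2.INTER_CUBIC);cv2.imwrite("pics/topz.png",big)
g=F["scene"]["color"];cv2.imwrite("pics/scz.png",cv2.resize(g[100:310,150:400],None,fx=2.8,fy=2.8,interpolation=cv2.INTER_CUBIC))
E
```

```text
scene [121.7 132.3] [120 131   4   3   9] med [ 0.6768 -0.5311  0.2348] zmax 0.24111986470234
scene [248.5 160.2] [247 159   4   3  10] med [ 0.516  -0.11    0.2352] zmax 0.24011756690285882
scene [285.9 208.8] [284 207   5   4  13] med [0.5975 0.0955 0.2376] zmax 0.2406477536206111
scene green [286.5 243.9] 444 rail top [0.6813 0.1563 0.2231] [[672.0, 248.0], [674.0, 62.0], [687.0, 62.0], [686.0, 248.0]] (13.42587947845459, 186.25685119628906)
scene red [127.7 154.8] 332 rail top [ 0.7212 -0.4583  0.223 ] [[702.0, -366.0], [725.0, -554.0], [740.0, -552.0], [717.0, -364.0]] (14.86889362335205, 189.18685913085938)
scene red [193.9 186.7] 321 rail top [ 0.6893 -0.1923  0.2233] [[667.0, -293.0], [681.0, -295.0], [707.0, -105.0], [693.0, -103.0]] (192.31678771972656, 14.104476928710938)
top [426.4 134.9] [425 133   4   4  12] med [ 0.6708 -0.5328  0.2364] zmax 0.2397401212403298
top [203.3 161.5] [202 160   4   4  13] med [0.5934 0.0906 0.237 ] zmax 0.2425278383106007
top [277.  191.5] [275 190   5   4  15] med [ 0.5095 -0.114   0.2378] zmax 0.24208903010573538
top green [185.7 134.5] 336 rail top [0.6779 0.1443 0.2231] [[673.0, 60.0], [684.0, 60.0], [684.0, 244.0], [673.0, 244.0]] (184.61050415039062, 10.886737823486328)
top red [400. 121.] 359 rail top [ 0.7185 -0.4677  0.223 ] [[699.0, -371.0], [726.0, -556.0], [738.0, -555.0], [711.0, -369.0]] (12.253386497497559, 187.47454833984375)
top red [308.4 132.6] 451 rail top [ 0.6858 -0.2016  0.2233] [[666.0, -290.0], [680.0, -293.0], [707.0, -111.0], [693.0, -109.0]] (183.810791015625, 14.188364028930664)
```

View pics/topz.png

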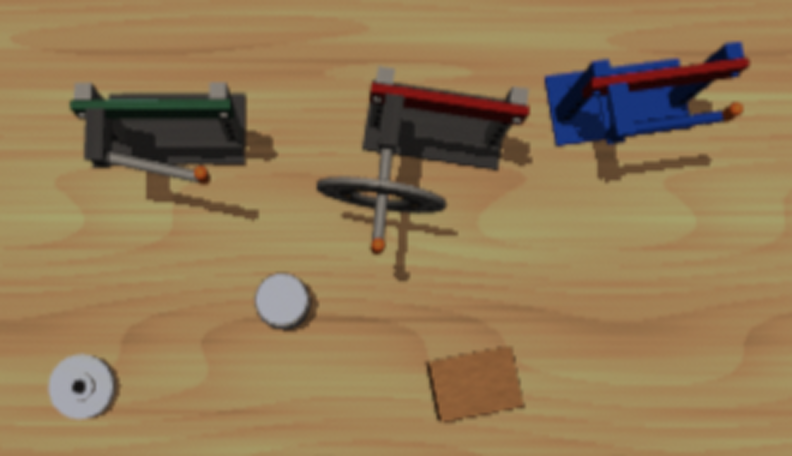

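View pics/scz.png

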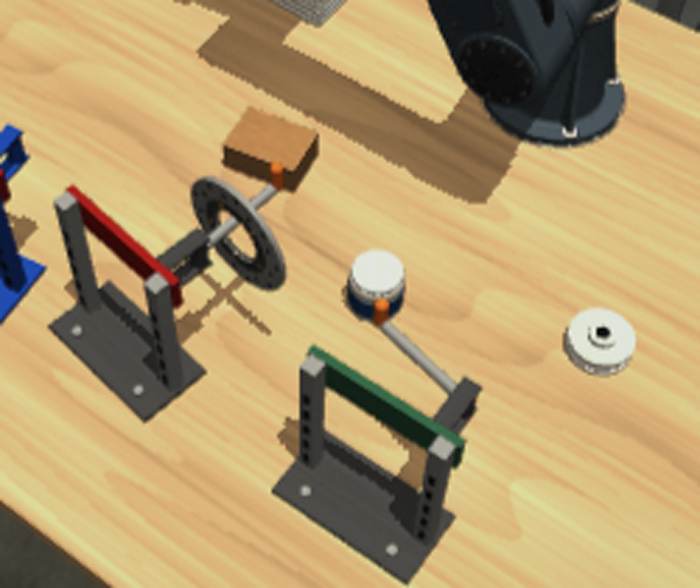

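```bash
python3 - <<'E'
from h import *
np.set_printoptions(precision=4,suppress=True)
F={n:dict(np.load(f"pics/{n}0.npz")) for n in("scene","top")}
t,s=F["top"],F["scene"]
print("postB",tri(t,(203.3,161.5),s,(285.9,208.8)),plane(t,203.3,161.5,.232))
print("postA",tri(t,(277.0,191.5),s,(248.5,160.2)),plane(t,277,191.5,.232))
for n,f in F.items():
    W=cloud(f);g=f["color"].max(-1)
    def sel(c,r,zl,zh): return (np.hypot(W[...,0]-c[0],W[...,1]-c[1])<r)&(W[...,2]>zl)&(W[...,2]<zh)
    M=sel((.575,-.118),.1,.1,.26)
    P=W[M]; ax=np.array([-.99,.139]);lat=np.array([.139,.99])
    H=np.array([.6385,-.1266])
    a=(P[:,:2]-H)@ax; b=(P[:,:2]-H)@lat
    k=(abs(b)>.02)&(a>.03)&(a<.11)
    print(n,"disc along n",k.sum(),np.percentile(a[k],[5,25,50,75,95]),"lat",b[k].min(),b[k].max(),"z",P[k,2].min(),P[k,2].max())
    q=np.polyfit(b[k],a[k],1);print("slope",q)
    k2=k&(P[:,2]>.235);print("top part",P[k2].mean(0),k2.sum())
    # bar points
    for nm,hh,d in(("A",H,ax),("B",np.array([.623,.218]),np.array([-.026,-.127])/.13)):
        v=W[...,:2]-hh; al=v@d; l=np.array([-d[1],d[0]]); la=v@l
        m=(al>.03)&(al<.12)&(abs(la)<.02)&(W[...,2]>.195)&(W[...,2]<.212)
        if nm=="A": m&=(al>.09)|(al<.045)
        if m.sum()>5: print(n,"bar",nm,m.sum(),"fit",np.polyfit(al[m],la[m],1),W[m].mean(0))
    for nm,c in(("tin",None),):pass
for u,v,z in((237,215,.07),(153,251,.034),(318,250,.05)): print(plane(t,u,v,z))
E
```

```text
postB (array([0.5951, 0.0915, 0.2307]), np.float64(0.0017909064455520014)) [0.5953 0.0906 0.232 ]
postA (array([ 0.5112, -0.1139,  0.2297]), np.float64(0.0011553979267897446)) [ 0.5112 -0.1143  0.232 ]
scene disc along n 491 [0.0533 0.0547 0.0559 0.0573 0.0608] lat -0.08241420811950587 0.07904688357213437 z 0.10173944693551154 0.250884698849297
slope [-0.0127  0.0563]
top part [ 0.5812 -0.117   0.2408] 46
scene bar A 54 fit [ 0.0417 -0.003 ] [ 0.5584 -0.1157  0.2043]
scene bar B 134 fit [-0.0186  0.0022] [0.6089 0.1452 0.2045]
top disc along n 385 [0.0559 0.06   0.0615 0.0628 0.0636] lat -0.08162341833392471 0.07508795800929405 z 0.10196618559521742 0.2502031330363007
slope [-0.0197  0.0608]
top part [ 0.5791 -0.1247  0.241 ] 62
top bar A 66 fit [0.023  0.0026] [ 0.5596 -0.12    0.2051]
top bar B 151 fit [-0.015   0.0005] [0.6075 0.1453 0.2049]
[0.4592 0.0026 0.07  ]
[0.3484 0.2674 0.034 ]
[ 0.3523 -0.2492  0.05  ]
```

```bash
cat >> h.py <<'E'
from scipy.spatial.transform import Rotation as Ro
def to(*targets, yang=None):
    s=sensors.state();R=Ro.from_quat(s["ee_rot"]).as_matrix();p=s["tool_pos"]
    print("t",s["time"],"p",p.round(4),"yang",round(np.degrees(np.arctan2(R[1,1],R[0,1])),2),"tilt",R[:,2].round(3),"gap",round(s["finger_gap"],4),"F",s["contact_force"].round(1))
    for t in targets:
        d=R.T@(np.array(t[:3])-p); out=[round(x,4) for x in d]
        if len(t)>3:
            a=np.degrees(np.arctan2(R[1,1],R[0,1]))-t[3]   # cw positive
            a=(a+180)%360-180; out.append(round(a,1))
        print(t,"->",out)
E
python3 - <<'E'
from h import *
to((.3,-.4,.34,-40),(.45,-.15,.34,-12.4),(.595,.091,.34,-12.4))
E
```

```text
t 0.1 p [ 0.1696 -0.6009  0.2304] yang -74.25 tilt [-0.     0.002 -1.   ] gap 0.0853 F [-0.4 -0.6 -0.7]
(0.3, -0.4, 0.34, -40) -> [np.float64(0.1801), np.float64(-0.1582), np.float64(-0.1092), np.float64(-34.3)]
(0.45, -0.15, 0.34, -12.4) -> [np.float64(0.3923), np.float64(-0.3581), np.float64(-0.1087), np.float64(-61.9)]
(0.595, 0.091, 0.34, -12.4) -> [np.float64(0.5973), np.float64(-0.5507), np.float64(-0.1083), np.float64(-61.9)]
```

```bash
python3 -m jog '[100,0,0,-0.035,0, 100,0.01,-0.01,-0.075,-6, 100,0.035,-0.03,-0.11,-12, 100,0.06,-0.055,-0.11,-19, 100,0.09,-0.08,-0.11,-26, 100,0.12,-0.105,-0.11,-33, 100,0.15,-0.13,-0.11,-40, 100,0.18,-0.158,-0.11,-47, 100,0.21,-0.185,-0.11,-54, 100,0.24,-0.212,-0.11,-62]' 40; python3 - <<'E'
from h import *
to((.595,.091,.33,-12.4))
E
```

```text
time: 0.93
tool_pos: [0.3435, -0.3303, 0.341]
ee_rot: [0.781, 0.624, 0.0, -0.0]
contact_force: [0.1, 0.4, -0.2]
finger_gap: 0.052
t 0.9333 p [ 0.3435 -0.3303  0.341 ] yang -12.78 tilt [-0.     0.001 -1.   ] gap 0.052 F [ 0.1  0.4 -0.2]
(0.595, 0.091, 0.33, -12.4) -> [np.float64(0.4664), np.float64(0.1521), np.float64(0.0112), np.float64(-0.4)]
```

```bash
python3 -m jog '[100,0.036,0.012,0,0, 100,0.072,0.024,0,0, 100,0.108,0.036,0,0, 100,0.144,0.048,0,0, 100,0.18,0.06,0,0, 100,0.216,0.072,0,0, 100,0.252,0.084,0,0, 100,0.288,0.096,0,0, 100,0.324,0.108,0,0, 100,0.35,0.116,0,0]'; python3 -m jog '[100,0.035,0.011,0,0, 100,0.07,0.022,0,0, 100,0.1,0.031,0,0, 100,0.115,0.036,0.01,0, 100,0.115,0.036,0.01,0,100,0.115,0.036,0.01,0,100,0.115,0.036,0.01,0,100,0.115,0.036,0.01,0,100,0.115,0.036,0.01,0,100,0.115,0.036,0.01,0]'; python3 - <<'E'
from h import *
for n in("scene","top"):
    f=vision.grab_frame(n); cv2.imwrite(f"pics/{n}1.png",f["color"]); print(n,blobs(orange(f)))
to((.595,.091,.212,-12.4))
E
```

```text
time: 1.77
tool_pos: [0.5362, -0.0148, 0.3409]
ee_rot: [0.783, 0.623, 0.0, -0.0]
contact_force: [0.9, -1.3, -0.3]
finger_gap: 0.0518
time: 2.6
tool_pos: [0.5963, 0.085, 0.3318]
ee_rot: [0.784, 0.621, 0.0, 0.0]
contact_force: [0.2, -0.4, -0.3]
finger_gap: 0.0519
scene [([121.7, 132.3], [120, 131, 4, 3, 9]), ([248.5, 160.2], [247, 159, 4, 3, 10]), ([285.9, 209.2], [284, 207, 5, 5, 14])]
top [([425.9, 135.1], [424, 133, 5, 5, 12]), ([277.0, 191.7], [275, 190, 5, 4, 15])]
t 2.7 p [0.5964 0.0854 0.3317] yang -13.16 tilt [ 0.001 -0.    -1.   ] gap 0.0517 F [ 0.5 -0.4  0.4]
(0.595, 0.091, 0.212, -12.4) -> [np.float64(0.0052), np.float64(-0.0027), np.float64(0.1197), np.float64(-0.8)]
```

View pics/scene1.png

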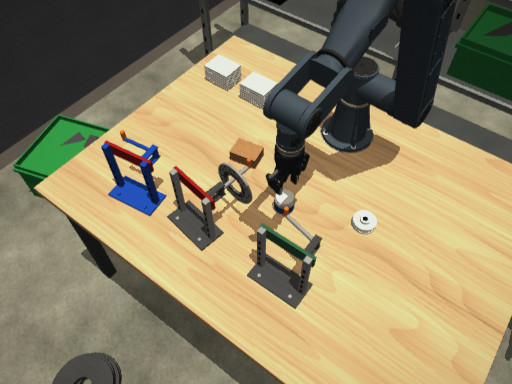

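The gripper at (283,180) hangs above the green post at (286,209). I'll descend and pinch it.

```bash
python3 -m jog '[100,0.005,-0.003,0.03,0, 100,0.005,-0.003,0.06,0, 100,0.005,-0.003,0.085,0, 100,0.005,-0.003,0.105,0, 100,0.005,-0.003,0.12,0, 100,0.005,-0.003,0.12,0, 100,0.005,-0.003,0.12,0, 255,0.005,-0.003,0.12,0, 255,0.005,-0.003,0.12,0, 255,0.005,-0.003,0.12,0]' 40;python3 -m jog '[255,0,0,0,0,255,0,0,0,0,255,0,0,0,0,255,0,0,0,0,255,0,0,0,0,255,0,0,0,0,255,0,0,0,0,255,0,0,0,0,255,0,0,0,0,255,0,0,0,0]' 40; python3 - <<'E'
from h import *
np.set_printoptions(precision=4,suppress=True)
s=sensors.state();R=Ro.from_quat(s["ee_rot"]).as_matrix();p=s["tool_pos"]
H=np.array([.623,.218]); v=p[:2]-H; r=np.hypot(*v); th0=np.arctan2(-v[0],-v[1]);print(r,th0)
T=[]
for th in np.linspace(th0,1.575,17)[1:]:
    q=H+.13*np.array([-np.sin(th),-np.cos(th)]);T.append((q[0],q[1],p[2],-12.4-np.degrees(th-th0)))
to(*T)
E
```

```text
time: 3.53
tool_pos: [0.5956, 0.0916, 0.2129]
ee_rot: [0.783, 0.622, 0.001, 0.001]
contact_force: [-1.0, 0.7, 0.3]
finger_gap: 0.0157
time: 4.37
tool_pos: [0.5956, 0.0916, 0.2129]
ee_rot: [0.783, 0.622, 0.001, 0.001]
contact_force: [-0.7, -0.1, 6.4]
finger_gap: 0.0146
0.1293266195225727 0.21338038885315885
t 4.3667 p [0.5956 0.0916 0.2129] yang -13.09 tilt [ 0.003 -0.    -1.   ] gap 0.0146 F [-0.7 -0.1  6.4]
(np.float64(0.5847709913206321), np.float64(0.09374806683438354), np.float64(0.21289005897240043), np.float64(-17.275941063809892)) -> [np.float64(-0.0004), np.float64(-0.011), np.float64(-0.0), np.float64(4.2)]
(np.float64(0.574348105978975), np.float64(0.09744713521377041), np.float64(0.21289005897240043), np.float64(-22.15188212761979)) -> [np.float64(0.0009), np.float64(-0.022), np.float64(-0.0001), np.float64(9.1)]
(np.float64(0.5642773556929566), np.float64(0.1020187470080252), np.float64(0.21289005897240043), np.float64(-27.027823191429682)) -> [np.float64(0.003), np.float64(-0.0329), np.float64(-0.0001), np.float64(13.9)]
(np.float64(0.5546316310310458), np.float64(0.1074
[... 2043 characters left out ...]
p.float64(-0.1173), np.float64(-0.0003), np.float64(62.7)]
(np.float64(0.4947870044759574), np.float64(0.19651912993494364), np.float64(0.21289005897240043), np.float64(-80.66317489333852)) -> [np.float64(0.0794), np.float64(-0.122), np.float64(-0.0003), np.float64(67.6)]
(np.float64(0.49342515496820843), np.float64(0.2074947853431165), np.float64(0.21289005897240043), np.float64(-85.5391159571484)) -> [np.float64(0.0897), np.float64(-0.1258), np.float64(-0.0003), np.float64(72.4)]
(np.float64(0.4930011486047556), np.float64(0.21854647590720946), np.float64(0.21289005897240043), np.float64(-90.4150570209583)) -> [np.float64(0.1004), np.float64(-0.1287), np.float64(-0.0003), np.float64(77.3)]
```

```bash
python3 -m jog '[255,-0.0004,-0.011,0,4, 255,0.001,-0.022,0,9, 255,0.003,-0.033,0,14, 255,0.006,-0.0435,0,19, 255,0.010,-0.054,0,24, 255,0.015,-0.064,0,29, 255,0.0206,-0.0733,0,33.5, 255,0.027,-0.082,0,38, 255,0.027,-0.082,0,38, 255,0.027,-0.082,0,38]' 40; python3 - <<'E'
from h import *
np.set_printoptions(precision=4,suppress=True)
s=sensors.state();R=Ro.from_quat(s["ee_rot"]).as_matrix();p=s["tool_pos"]
H=np.array([.623,.218]); v=p[:2]-H; r=np.hypot(*v); th0=np.arctan2(-v[0],-v[1]);print(r,th0)
T=[]
for th in np.linspace(th0,1.575,9)[1:]:
    q=H+.13*np.array([-np.sin(th),-np.cos(th)]);T.append((q[0],q[1],p[2],-12.4-np.degrees(th-.213)))
to(*T)
E
```

```text
time: 5.2
tool_pos: [0.5221, 0.1372, 0.2129]
ee_rot: [0.943, 0.333, 0.002, 0.0]
contact_force: [0.4, 0.5, 5.7]
finger_gap: 0.0142
0.1292697027624534 0.8953880396788929
t 5.2 p [0.5221 0.1372 0.2129] yang -51.05 tilt [ 0.004  0.001 -1.   ] gap 0.0142 F [0.4 0.5 5.7]
(np.float64(0.5150107613555972), np.float64(0.14562373084358224), np.float64(0.21287436815482702), np.float64(-56.3653167929328)) -> [np.float64(-0.0002), np.float64(-0.011), np.float64(-0.0), np.float64(5.3)]
(np.float64(0.509259113488261), np.float64(0.15504755179086582), np.float64(0.21287436815482702), np.float64(-61.232678922059264)) -> [np.float64(0.0012), np.float64(-0.022), np.float64(-0.0), np.float64(10.2)]
(np.float64(0.5043278123724261), np.float64(0.16492541207238728), np.float64(0.21287436815482702), np.float64(-66.10004105118574)) -> [np.float64(0.0036), np.float64(-0.0328), np.float64(-0.0001), np.float64(15.1)]
(np.float64(0.5002524246101746), np.float64(0.17518606843655746), np.float64(0.21287436815482702), np.float64(-70.96740318031222)) -> [np.float64(0.0069), np.float64(-0.0433), np.float64(-0.0001), n
[... 174 characters left out ...]
float64(-0.0535), np.float64(-0.0001), np.float64(24.8)]
(np.float64(0.4947805775353812), np.float64(0.19655752572953397), np.float64(0.21287436815482702), np.float64(-80.70212743856519)) -> [np.float64(0.0161), np.float64(-0.0634), np.float64(-0.0001), np.float64(29.7)]
(np.float64(0.4934235834680133), np.float64(0.2075141867874212), np.float64(0.21287436815482702), np.float64(-85.56948956769165)) -> [np.float64(0.0219), np.float64(-0.0727), np.float64(-0.0001), np.float64(34.5)]
(np.float64(0.4930011486047556), np.float64(0.21854647590720946), np.float64(0.21287436815482702), np.float64(-90.43685169681812)) -> [np.float64(0.0285), np.float64(-0.0816), np.float64(-0.0001), np.float64(39.4)]
```

```bash
python3 -m jog '[255,-0.0002,-0.011,0,5, 255,0.0012,-0.022,0,10, 255,0.0036,-0.033,0,15, 255,0.007,-0.0433,0,20, 255,0.011,-0.0535,0,25, 255,0.016,-0.0634,0,29.5, 255,0.022,-0.073,0,34.5, 255,0.0285,-0.0816,0,39, 255,0.03,-0.0835,0,39, 255,0.03,-0.0835,0,39]' 40; python3 - <<'E'
from h import *
to()
E
```

```text
time: 6.03
tool_pos: [0.4936, 0.2176, 0.2128]
ee_rot: [1.0, 0.001, 0.002, 0.004]
contact_force: [1.1, -9.7, 7.7]
finger_gap: 0.0142
t 6.0333 p [0.4936 0.2176 0.2128] yang -89.9 tilt [ 0.004 -0.007 -1.   ] gap 0.0142 F [ 1.1 -9.7  7.7]
```

At the stop (about 10 N). I'll release and rise.

```bash
python3 -m jog '[255,0,0,0,0, 100,0,0,0,0, 100,0,0,0,0, 100,0,0,0,0, 100,0,0,-0.01,0, 100,0,0,-0.04,0, 100,0,0,-0.08,0, 100,0,0,-0.12,0, 100,0,0,-0.14,0, 100,0,0,-0.14,0]' 40; python3 - <<'E'
from h import *
to((.50,-.02,.353,-40),(.58,-.1195,.353,-6.8))
f=vision.grab_frame("top"); g=vision.grab_frame("scene"); cv2.imwrite("pics/top2.png",f["color"]);cv2.imwrite("pics/scene2.png",g["color"])
print(blobs(orange(f)),blobs(orange(g)))
E
```

```text
time: 6.87
tool_pos: [0.4946, 0.2215, 0.3579]
ee_rot: [1.0, -0.0, 0.006, -0.002]
contact_force: [0.4, -0.7, -0.4]
finger_gap: 0.0521
t 6.8667 p [0.4946 0.2215 0.3579] yang -90.04 tilt [ 0.012  0.003 -1.   ] gap 0.0521 F [ 0.4 -0.7 -0.4]
(0.5, -0.02, 0.353, -40) -> [np.float64(0.0055), np.float64(0.2415), np.float64(0.0042), np.float64(-50.0)]
(0.58, -0.1195, 0.353, -6.8) -> [np.float64(0.0856), np.float64(0.3409), np.float64(0.0049), np.float64(-83.2)]
[([426.3, 134.8], [425, 133, 4, 4, 11]), ([277.0, 191.5], [275, 190, 5, 4, 16])] [([121.7, 132.3], [120, 131, 4, 3, 9]), ([248.4, 160.0], [247, 158, 4, 4, 11]), ([339.4, 206.8], [338, 205, 4, 5, 13])]
```

View pics/scene2.png

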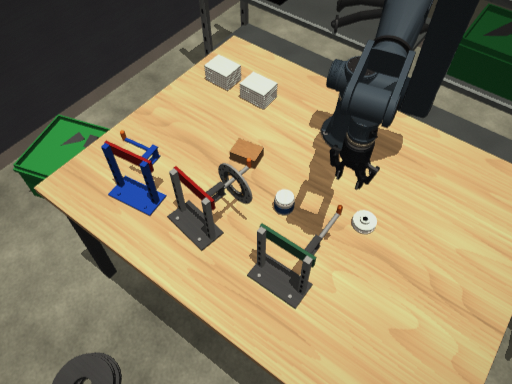

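The green hook is out, with its post at (339,207), and the disc still hangs on the red one. Next I'll move over the disc.

```bash
python3 -m jog '[150,0.005,0.03,0,-6.5, 150,0.012,0.06,0,-13, 150,0.02,0.09,0,-20, 150,0.028,0.12,0,-26.5, 150,0.035,0.15,0,-33, 150,0.043,0.18,0,-40, 150,0.05,0.21,0,-47, 150,0.058,0.24,0,-54, 150,0.066,0.27,0,-61, 150,0.074,0.30,0,-68]' 40;python3 -m jog '[150,0.0,0,0,-5, 150,0,0,0,-10, 150,0.0,0,0,-15, 150,0,0,0,-15, 150,0,0,0,-15,150,0,0,0,-15,150,0,0,0,-15,150,0,0,0,-15,150,0,0,0,-15,150,0,0,0,-15]' 40; python3 - <<'E'
from h import *
np.set_printoptions(precision=4,suppress=True)
to((.58,-.1205,.3,-7.5),(.58,-.1205,.222,-7.5))
f=vision.grab_frame("top"); g=vision.grab_frame("scene"); 
cv2.imwrite("pics/z3.png",np.hstack([cv2.resize(x[a:a+130,b:b+130],(400,400),interpolation=cv2.INTER_CUBIC) for x,a,b in((g["color"],110,160),(f["color"],100,220))]))
W=cloud(g);ax=np.array([-.9914,.1305]);H=np.array([.6385,-.1266]);v=W[...,:2]-H
print(blobs(orange(f)),blobs(orange(g)))
E
```

```text
time: 7.8
tool_pos: [0.5644, -0.0807, 0.3491]
ee_rot: [0.828, 0.561, -0.001, -0.002]
contact_force: [-0.3, 0.9, -0.2]
finger_gap: 0.0348
time: 8.63
tool_pos: [0.5653, -0.0796, 0.3514]
ee_rot: [0.75, 0.662, 0.0, 0.0]
contact_force: [-0.8, 0.1, 0.6]
finger_gap: 0.0351
t 8.6333 p [ 0.5653 -0.0796  0.3514] yang -7.1 tilt [ 0. -0. -1.] gap 0.0351 F [-0.8  0.1  0.6]
(0.58, -0.1205, 0.3, -7.5) -> [np.float64(-0.0387), np.float64(0.0196), np.float64(0.0514), np.float64(0.4)]
(0.58, -0.1205, 0.222, -7.5) -> [np.float64(-0.0387), np.float64(0.0196), np.float64(0.1294), np.float64(0.4)]
[([426.1, 135.0], [424, 133, 5, 5, 13]), ([156.6, 197.9], [155, 196, 4, 5, 14])] [([121.7, 132.3], [120, 131, 4, 3, 9]), ([248.3, 159.1], [247, 158, 4, 3, 9]), ([339.5, 207.8], [338, 206, 4, 4, 11])]
```

View pics/z3.png

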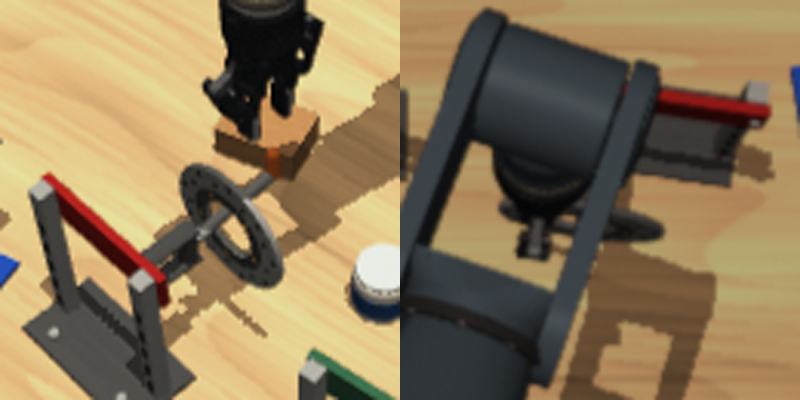

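```bash
python3 -m jog '[150,-0.02,0.01,0,0, 150,-0.0385,0.0195,0.0,0, 150,-0.0385,0.0195,0.0,0, 150,-0.0385,0.0195,0.03,0, 150,-0.0385,0.0195,0.05,0,150,-0.0385,0.0195,0.07,0,150,-0.0385,0.0195,0.075,0,150,-0.0385,0.0195,0.08,0,150,-0.0385,0.0195,0.08,0,150,-0.0385,0.0195,0.08,0]' 40; python3 - <<'E'
from h import *
to((.58,-.1205,.222,-7.5))
f=vision.grab_frame("top"); g=vision.grab_frame("scene"); 
cv2.imwrite("pics/z4.png",np.hstack([cv2.resize(x[a:a+100,b:b+100],(400,400),interpolation=cv2.INTER_CUBIC) for x,a,b in((g["color"],110,180),(f["color"],110,230))]))
E
```

```text
time: 9.57
tool_pos: [0.5806, -0.1204, 0.2723]
ee_rot: [0.749, 0.662, 0.0, 0.001]
contact_force: [-0.3, -0.4, -0.1]
finger_gap: 0.0352
t 9.5667 p [ 0.5806 -0.1204  0.2723] yang -7.08 tilt [ 0.002 -0.001 -1.   ] gap 0.0352 F [-0.3 -0.4 -0.1]
(0.58, -0.1205, 0.222, -7.5) -> [np.float64(-0.0001), np.float64(-0.0007), np.float64(0.0503), np.float64(0.4)]
```

View pics/z4.png

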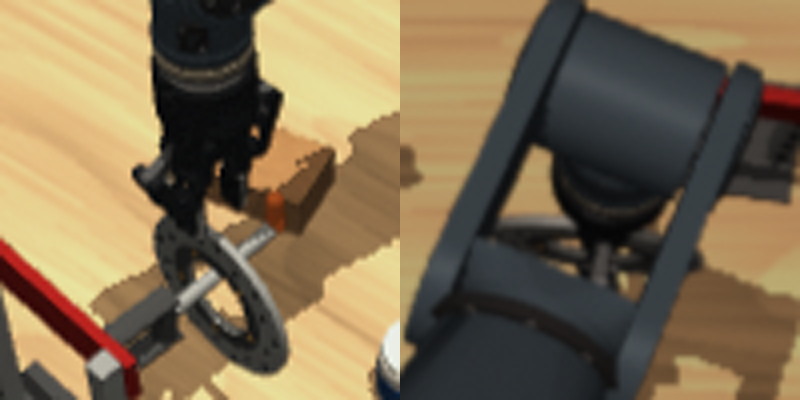

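The fingers straddle the disc's top edge. I'll lower and grip.

```bash
python3 -m jog '[150,0,0,0.015,0, 150,0,0,0.03,0, 150,0,0,0.042,0, 150,0,0,0.05,0, 150,0,0,0.05,0,255,0,0,0.05,0,255,0,0,0.05,0,255,0,0,0.05,0,255,0,0,0.05,0,255,0,0,0.05,0]' 80; python3 - <<'E'
from h import *
to()
E
```

```text
time: 10.5
tool_pos: [0.5811, -0.1207, 0.2225]
ee_rot: [0.75, 0.662, 0.001, 0.001]
contact_force: [2.2, 0.3, 2.9]
finger_gap: 0.0026
t 10.5 p [ 0.5811 -0.1207  0.2225] yang -7.1 tilt [ 0.003 -0.001 -1.   ] gap 0.0026 F [2.2 0.3 2.9]
```

```bash
python3 -m jog '[255,0,0,0,0,255,0,0,0,0,255,0,0,0,0,255,0,0,-0.004,0,255,0,0,-0.008,0,255,0,0,-0.012,0,255,0,0,-0.012,0,255,0,0,-0.012,0,255,0,0,-0.012,0,255,0,0,-0.012,0]' 80; python3 - <<'E'
from h import *
to()
g=vision.grab_frame("scene"); f=vision.grab_frame("top")
cv2.imwrite("pics/z5.png",np.hstack([cv2.resize(x[a:a+100,b:b+100],(400,400),interpolation=cv2.INTER_CUBIC) for x,a,b in((g["color"],110,180),(f["color"],110,230))]))
E
```

```text
time: 11.33
tool_pos: [0.5795, -0.1203, 0.2328]
ee_rot: [0.75, 0.662, -0.0, -0.001]
contact_force: [-0.3, -0.9, -5.1]
finger_gap: 0.0023
t 11.3333 p [ 0.5795 -0.1203  0.2328] yang -7.09 tilt [-0.001  0.    -1.   ] gap 0.0023 F [-0.3 -0.9 -5.1]
```

View pics/z5.png

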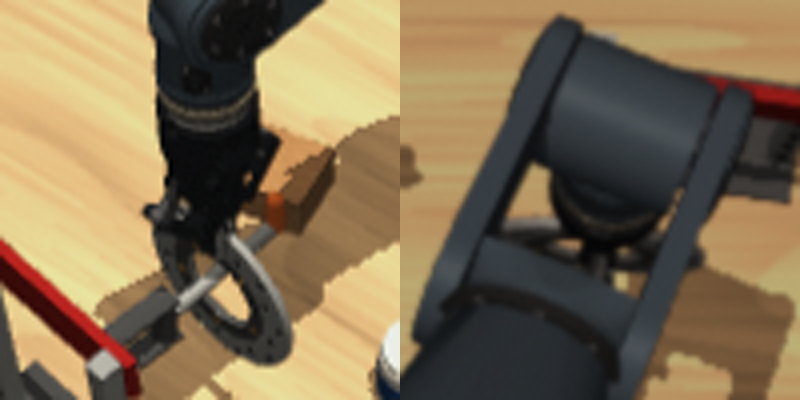

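The disc is lifted off the bar (the tool carries about 5–6 N). Next I'll raise to clear the post, then go out along the bar.

```bash
python3 -m jog '[255,0,0,-0.005,0,255,0,0,-0.01,0,255,0,0,-0.015,0,255,0,0,-0.02,0,255,0,0,-0.025,0,255,0,0,-0.03,0,255,0,0,-0.034,0,255,0,0,-0.034,0,255,0,0,-0.034,0,255,0,0,-0.034,0]' 80; python3 - <<'E'
from h import *
to()
g=vision.grab_frame("scene"); f=vision.grab_frame("top")
np.savez("pics/s6.npz",**g);np.savez("pics/t6.npz",**f)
cv2.imwrite("pics/z6.png",np.hstack([cv2.resize(x[a:a+100,b:b+100],(400,400),interpolation=cv2.INTER_CUBIC) for x,a,b in((g["color"],110,180),(f["color"],110,230))]))
W=cloud(g); p=W.reshape(-1,3);d=np.array([-.992,.124]);l=np.array([.124,.992]);c=np.array([.5795,-.1203])
a=(p[:,:2]-c)@d;b=(p[:,:2]-c)@l
k=(abs(a)<.03)&(abs(b)<.09)&(p[:,2]>.10)&(p[:,2]<.25)&(abs(b)>.03)
print(k.sum(),np.polyfit(b[k],a[k],1),"b",b[k].min(),b[k].max(),"zmin",p[k,2].min())
k2=k&(abs(b)>.0)
A=np.c_[b[k],p[k,2],np.ones(k.sum())];print("plane b,z slope",np.linalg.lstsq(A,a[k],rcond=None)[0])
E
```

```text
time: 12.27
tool_pos: [0.5797, -0.1203, 0.2671]
ee_rot: [0.75, 0.662, -0.0, -0.0]
contact_force: [-0.6, -1.0, -6.1]
finger_gap: 0.0023
t 12.2667 p [ 0.5797 -0.1203  0.2671] yang -7.09 tilt [-0.001  0.    -1.   ] gap 0.0023 F [-0.6 -1.  -6.1]
332 [ 0.0013295  -0.00139542] b -0.07898879505292815 0.08162717689891663 zmin 0.14440375788315454
plane b,z slope [ 0.00131576  0.00024844 -0.00144629]
```

View pics/z6.png

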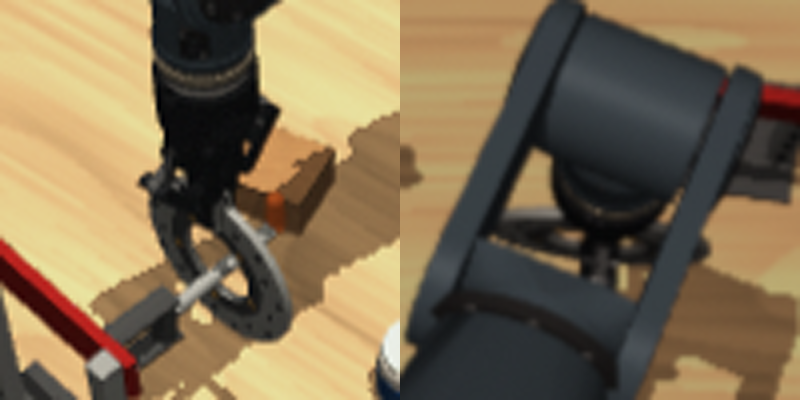

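The disc hangs upright and centred, and the bar passes through the middle of its hole. Moving out past the post.

```bash
python3 -m jog '[255,0,-0.013,0,0,255,0,-0.027,0,0,255,0,-0.042,0,0,255,0,-0.057,0,0,255,0,-0.072,0,0,255,0,-0.087,0,0,255,0,-0.102,0,0,255,0,-0.115,0,0,255,0,-0.122,0,0,255,0,-0.122,0,0]' 80; python3 - <<'E'
from h import *
to((.44,-.09,.31,-7),(.43,.2185,.31,0),(.43,.2185,.268,0))
g=vision.grab_frame("scene"); f=vision.grab_frame("top")
cv2.imwrite("pics/z7.png",np.hstack([cv2.resize(x[a:a+130,b:b+130],(400,400),interpolation=cv2.INTER_CUBIC) for x,a,b in((g["color"],90,180),(f["color"],110,200))]))
print(blobs(orange(g)))
E
```

```text
time: 13.2
tool_pos: [0.4571, -0.1047, 0.2672]
ee_rot: [0.75, 0.662, -0.0, -0.001]
contact_force: [-0.1, 0.3, -5.8]
finger_gap: 0.0023
t 13.2 p [ 0.4571 -0.1047  0.2672] yang -7.11 tilt [-0.002  0.001 -1.   ] gap 0.0023 F [-0.1  0.3 -5.8]
(0.44, -0.09, 0.31, -7) -> [np.float64(0.0125), np.float64(-0.0189), np.float64(-0.0428), np.float64(-0.1)]
(0.43, 0.2185, 0.31, 0) -> [np.float64(0.3174), np.float64(-0.067), np.float64(-0.0425), np.float64(-7.1)]
(0.43, 0.2185, 0.268, 0) -> [np.float64(0.3173), np.float64(-0.0669), np.float64(-0.0005), np.float64(-7.1)]
[([121.7, 132.3], [120, 131, 4, 3, 9]), ([248.4, 160.0], [247, 158, 4, 4, 11]), ([339.4, 207.7], [338, 206, 4, 4, 12])]
```

View pics/z7.png

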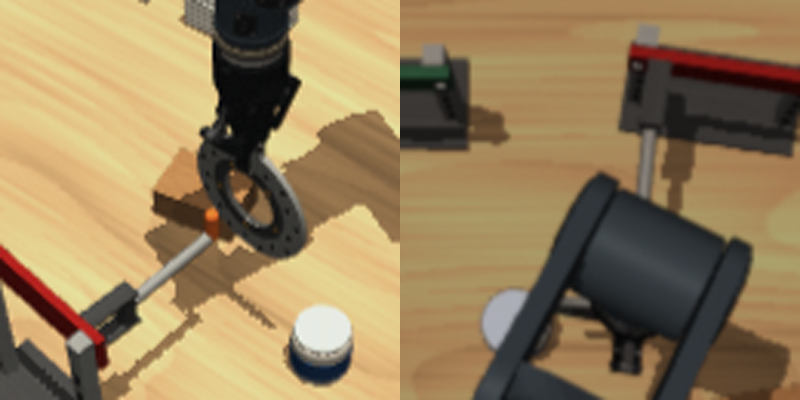

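The disc is past the red post. I'll carry it across to the green bar's tip.

```bash
python3 -m jog '[255,0.005,-0.012,-0.005,0,255,0.02,-0.024,-0.01,0,255,0.04,-0.03,-0.01,0,255,0.065,-0.035,-0.01,-1,255,0.095,-0.04,-0.01,-2,255,0.125,-0.046,-0.01,-3,255,0.155,-0.052,-0.01,-4,255,0.185,-0.056,-0.01,-5,255,0.215,-0.06,-0.01,-6,255,0.24,-0.063,-0.01,-7]' 80;python3 -m jog '[255,0.025,0,0,0,255,0.045,0,0,0,255,0.06,0,0,0,255,0.07,0,0.003,0,255,0.075,0.0,0.006,0,255,0.075,0.0,0.01,0,255,0.075,0.0,0.01,0,255,0.075,0.0,0.01,0,255,0.075,0.0,0.01,0,255,0.075,0.0,0.01,0]' 80; python3 - <<'E'
from h import *
np.set_printoptions(precision=4,suppress=True)
g=vision.grab_frame("scene"); f=vision.grab_frame("top")
cv2.imwrite("pics/z8.png",np.hstack([cv2.resize(x[a:a+130,b:b+130],(400,400),interpolation=cv2.INTER_CUBIC) for x,a,b in((g["color"],130,280),(f["color"],110,100))]))
for n,x in(("s",g),("t",f)):
    B=[b for b in blobs(orange(x)) if (n=="s" and b[0][0]>300) or (n=="t" and b[0][0]<230)]
    for b in B: print(n,b,plane(x,*b[0],.232))
W=cloud(g)
m=(W[...,0]>.51)&(W[...,0]<.60)&(abs(W[...,1]-.218)<.02)&(W[...,2]>.195)&(W[...,2]<.212)
print("bar",m.sum(),np.polyfit(W[m][:,0],W[m][:,1],1),W[m].mean(0))
to((.558,.2185,.267,0))
p=W.reshape(-1,3);c=sensors.state()["tool_pos"]
a=p[:,0]-c[0];b=p[:,1]-c[1]
k=(abs(a)<.03)&(abs(b)<.09)&(p[:,2]>.10)&(p[:,2]<.25)&(abs(b)>.03)
print(k.sum(),np.polyfit(b[k],a[k],1),"b",b[k].min(),b[k].max(),"zmin",p[k,2].min())
E
```

```text
time: 14.13
tool_pos: [0.426, 0.143, 0.2778]
ee_rot: [0.707, 0.707, 0.001, 0.0]
contact_force: [0.8, -0.9, -6.0]
finger_gap: 0.0027
time: 14.97
tool_pos: [0.4264, 0.2149, 0.2674]
ee_rot: [0.708, 0.706, 0.0, 0.0]
contact_force: [0.2, -0.3, -6.8]
finger_gap: 0.0024
s ([339.9, 207.2], [338, 205, 5, 5, 14]) [0.4932 0.2194 0.232 ]
t ([156.5, 197.9], [155, 196, 4, 5, 15]) [0.493  0.2175 0.232 ]
bar 122 [0.0049 0.2176] [0.5562 0.2203 0.205 ]
t 15.0667 p [0.4264 0.2152 0.2675] yang -0.15 tilt [ 0.  0. -1.] gap 0.0023 F [ 0.4  0.4 -5.5]
(0.558, 0.2185, 0.267, 0) -> [np.float64(0.0037), np.float64(0.1316), np.float64(0.0005), np.float64(-0.1)]
491 [0.0044 0.0016] b -0.08014533352950101 0.07934625875239146 zmin 0.14584229290880385
```

View pics/z8.png

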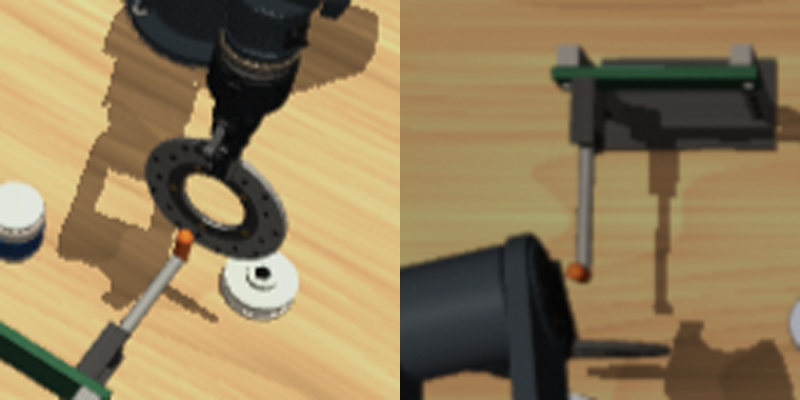

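The disc hangs in front of the green post, level with it. I'll shift 4 mm sideways, then thread it in along the bar.

```bash
python3 -m jog '[255,0.004,0.01,0,0,255,0.004,0.025,0,0,255,0.004,0.04,0,0,255,0.004,0.055,0,0,255,0.004,0.07,0,0,255,0.004,0.085,0,0,255,0.004,0.1,0,0,255,0.004,0.115,0,0,255,0.004,0.128,0,0,255,0.004,0.1315,0,0]' 80; python3 -m jog '[255,0,0,0.0,0,255,0,0,0.005,0,255,0,0,0.01,0,255,0,0,0.015,0,255,0,0,0.02,0,255,0,0,0.025,0,255,0,0,0.03,0,255,0,0,0.035,0,255,0,0,0.037,0,255,0,0,0.037,0]' 80; python3 - <<'E'
from h import *
to((.558,.2185,.2225,0))
g=vision.grab_frame("scene"); f=vision.grab_frame("top")
cv2.imwrite("pics/z9.png",np.hstack([cv2.resize(x[a:a+130,b:b+130],(400,400),interpolation=cv2.INTER_CUBIC) for x,a,b in((g["color"],150,250),(f["color"],90,100))]))
E
```

```text
time: 15.9
tool_pos: [0.5612, 0.2194, 0.2672]
ee_rot: [0.708, 0.706, 0.002, 0.001]
contact_force: [1.0, -0.9, -5.1]
finger_gap: 0.0025
time: 16.73
tool_pos: [0.5572, 0.2193, 0.2295]
ee_rot: [0.708, 0.707, -0.001, -0.0]
contact_force: [-1.0, 0.0, -5.9]
finger_gap: 0.0024
t 16.7333 p [0.5572 0.2193 0.2295] yang -0.09 tilt [-0.002 -0.    -1.   ] gap 0.0024 F [-1.   0.  -5.9]
(0.558, 0.2185, 0.2225, 0) -> [np.float64(-0.0008), np.float64(0.0009), np.float64(0.007), np.float64(-0.1)]
```

View pics/z9.png

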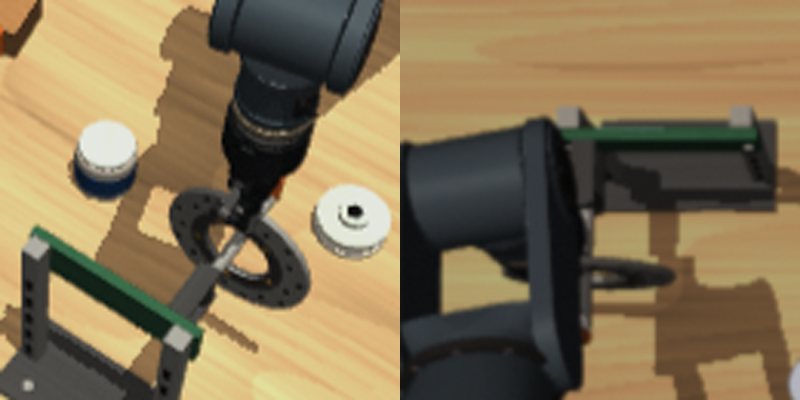

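The disc is on the bar with the post outside its hole. I'll lower it slowly until it makes contact.

```bash
python3 -m jog '[255,0,0,0.002,0,255,0,0,0.004,0,255,0,0,0.006,0,255,0,0,0.007,0,255,0,0,0.008,0,255,0,0,0.008,0,255,0,0,0.008,0,255,0,0,0.008,0,255,0,0,0.008,0,255,0,0,0.008,0]' 80; python3 - <<'E'
from h import *
to()
E
```

```text
time: 17.67
tool_pos: [0.5576, 0.2194, 0.2226]
ee_rot: [0.708, 0.707, 0.0, 0.0]
contact_force: [-1.6, -0.9, -1.5]
finger_gap: 0.0027
t 17.6667 p [0.5576 0.2194 0.2226] yang -0.09 tilt [ 0. -0. -1.] gap 0.0027 F [-1.6 -0.9 -1.5]
```

```bash
python3 -m jog '[255,0,0,0.001,0,240,0,0,0.001,0,220,0,0,0.001,0,200,0,0,0.001,0,170,0,0,0.001,0,150,0,0,0.001,0,150,0,0,0.001,0,150,0,0,0.001,0,150,0,0,0.001,0,150,0,0,0.001,0]' 40;  python3 -m jog '[150,0,0,-0.01,0,150,0,0,-0.02,0,150,0,0,-0.035,0,150,0,0,-0.05,0,150,0,0,-0.07,0,150,0,0,-0.09,0,150,0,0,-0.11,0,150,0,0,-0.12,0,150,0,0,-0.12,0,150,0,0,-0.12,0]' 40; python3 - <<'E'
from h import *
g=vision.grab_frame("scene"); f=vision.grab_frame("top")
cv2.imwrite("pics/z10.png",np.hstack([cv2.resize(x[a:a+130,b:b+130],(400,400),interpolation=cv2.INTER_CUBIC) for x,a,b in((g["color"],150,250),(f["color"],90,100))]))
W=cloud(g);p=W.reshape(-1,3);c=[.5576,.2194]
a=p[:,0]-c[0];b=p[:,1]-c[1]
k=(abs(a)<.03)&(abs(b)<.09)&(p[:,2]>.085)&(p[:,2]<.255)&(abs(b)>.02)
print(k.sum(),np.polyfit(b[k],a[k],1),"b",b[k].min(),b[k].max(),"z",p[k,2].min(),p[k,2].max())
to((.45,-.0,.345,-50),(.512,-.113,.345,-95))
E
```

```text
time: 18.5
tool_pos: [0.5577, 0.2194, 0.2213]
ee_rot: [0.708, 0.707, 0.0, 0.0]
contact_force: [-0.4, -0.0, -0.6]
finger_gap: 0.0352
time: 19.33
tool_pos: [0.5577, 0.2195, 0.342]
ee_rot: [0.708, 0.707, 0.001, 0.0]
contact_force: [-0.9, -0.0, -1.0]
finger_gap: 0.0351
734 [-0.00634304  0.00101201] b -0.07680804463624602 0.080390539457981 z 0.09861581170333918 0.24995140501145388
t 19.4333 p [0.5568 0.2193 0.3401] yang -0.1 tilt [-0.002 -0.    -1.   ] gap 0.0351 F [-0.8  0.   0.3]
(0.45, -0.0, 0.345, -50) -> [np.float64(-0.2195), np.float64(-0.1065), np.float64(-0.0045), np.float64(49.9)]
(0.512, -0.113, 0.345, -95) -> [np.float64(-0.3323), np.float64(-0.0443), np.float64(-0.0046), np.float64(94.9)]
```

View pics/z10.png

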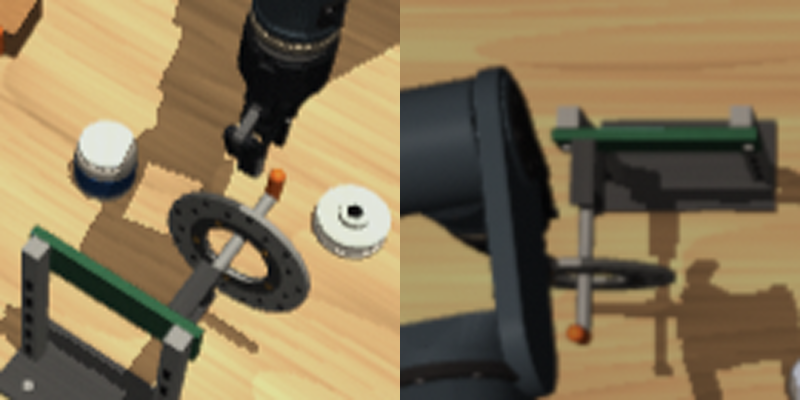

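The disc hangs freely on the green bar, released. Now the red hook.

```bash
python3 -m jog '[130,-0.02,-0.02,0,6.5,130,-0.045,-0.035,0,13.5,130,-0.075,-0.04,0,20.5,130,-0.105,-0.044,0,27.5,130,-0.135,-0.044,0,34.5,130,-0.165,-0.044,0,41.5,130,-0.195,-0.044,0,48.5,130,-0.225,-0.044,0,55.5,130,-0.255,-0.044,0,62.5,130,-0.285,-0.044,0,69.5]' 40;python3 -m jog '[130,0,0,0,7,130,0,0,0,14,130,0,0,0,21,130,0,0,0,26,130,0,0,0,26,130,0,0,0,26,130,0,0,0,26,130,0,0,0,26,130,0,0,0,26,130,0,0,0,26]' 40; python3 - <<'E'
from h import *
np.set_printoptions(precision=4,suppress=True)
g=vision.grab_frame("scene")
for b in blobs(orange(g)): print(b,plane(g,*b[0],.232))
to((.5115,-.1135,.33,-96),(.5115,-.1135,.212,-96))
E
```

```text
time: 20.27
tool_pos: [0.5122, -0.0666, 0.3398]
ee_rot: [0.985, 0.174, -0.001, -0.001]
contact_force: [1.0, -1.1, -0.1]
finger_gap: 0.042
time: 21.1
tool_pos: [0.5131, -0.0654, 0.3413]
ee_rot: [0.999, -0.048, -0.0, -0.0]
contact_force: [0.2, -0.1, 0.1]
finger_gap: 0.0419
([121.7, 132.3], [120, 131, 4, 3, 9]) [ 0.6741 -0.5331  0.232 ]
([248.3, 159.1], [247, 158, 4, 3, 9]) [ 0.5092 -0.1155  0.232 ]
([339.4, 207.7], [338, 206, 4, 4, 12]) [0.4957 0.2192 0.232 ]
t 21.15 p [ 0.5131 -0.0654  0.3413] yang -95.56 tilt [-0.  0. -1.] gap 0.0415 F [ 0.6 -0.5  0. ]
(0.5115, -0.1135, 0.33, -96) -> [np.float64(0.003), np.float64(0.048), np.float64(0.0113), np.float64(0.4)]
(0.5115, -0.1135, 0.212, -96) -> [np.float64(0.003), np.float64(0.048), np.float64(0.1293), np.float64(0.4)]
```

```bash
python3 -m jog '[130,0.003,0.025,0,0,130,0.003,0.048,0,0,130,0.003,0.048,0.02,0,130,0.003,0.048,0.05,0,130,0.003,0.048,0.08,0,130,0.003,0.048,0.1,0,130,0.003,0.048,0.115,0,130,0.003,0.048,0.125,0,130,0.003,0.048,0.129,0,130,0.003,0.048,0.129,0]' 40;python3 -m jog '[130,0,0,0,0,255,0,0,0,0,255,0,0,0,0,255,0,0,0,0,255,0,0,0,0,255,0,0,0,0,255,0,0,0,0,255,0,0,0,0,255,0,0,0,0,255,0,0,0,0]' 40; python3 - <<'E'
from h import *
np.set_printoptions(precision=4,suppress=True)
s=sensors.state();p=s["tool_pos"]
H=np.array([.6385,-.1266]); v=p[:2]-H; print(np.hypot(*v),np.arctan2(v[1],v[0]))
# folded dir = -y axis of stand: (-.139,-.99)
a0=np.arctan2(v[1],v[0])%(2*np.pi); a1=np.arctan2(-.9903,-.139)%(2*np.pi)
print(a0,a1)
T=[]
for a in np.linspace(a0,a1,17)[1:]:
    q=H+.13*np.array([np.cos(a),np.sin(a)]);T.append((round(q[0],4),round(q[1],4),.2125,round(-95.6+np.degrees(a-a0),1)))
to(*T)
E
```

```text
time: 21.98
tool_pos: [0.5113, -0.1135, 0.2118]
ee_rot: [0.999, -0.049, -0.001, -0.0]
contact_force: [0.6, -0.3, 0.3]
finger_gap: 0.0416
time: 22.82
tool_pos: [0.5121, -0.1139, 0.2135]
ee_rot: [0.999, -0.049, 0.001, 0.0]
contact_force: [-1.3, -0.5, 5.7]
finger_gap: 0.0141
0.1269911294009457 3.0413347816088065
3.0413347816088065 4.572938499224874
t 22.8167 p [ 0.5121 -0.1139  0.2135] yang -95.59 tilt [ 0.002 -0.001 -1.   ] gap 0.0141 F [-1.3 -0.5  5.7]
(np.float64(0.5085), np.float64(-0.126), 0.2125, np.float64(-90.1)) -> [np.float64(-0.0025), np.float64(0.0124), np.float64(0.001), np.float64(-5.5)]
(np.float64(0.509), np.float64(-0.1384), 0.2125, np.float64(-84.6)) -> [np.float64(-0.0007), np.float64(0.0247), np.float64(0.001), np.float64(-11.0)]
(np.float64(0.5108), np.float64(-0.1508), 0.2125, np.float64(-79.1)) -> [np.float64(0.0023), np.float64(0.0369), np.float64(0.001), np.float64(-16.5)]
(np.float64(0.5137), np.float64(-0.1629), 0.2125, np.float64(-73.7)) -> [np.float64(0.0063), np.float64(0.0486), np.float64(0.001), np.float64(-21.9)]
(np.float64(0.5177), np.float64(-0.1746),
[... 1075 characters left out ...]
oat64(-29.8)) -> [np.float64(0.0734), np.float64(0.1188), np.float64(0.0012), np.float64(-65.8)]
(np.float64(0.5847), np.float64(-0.2449), 0.2125, np.float64(-24.3)) -> [np.float64(0.085), np.float64(0.1233), np.float64(0.0012), np.float64(-71.3)]
(np.float64(0.5963), np.float64(-0.2495), 0.2125, np.float64(-18.8)) -> [np.float64(0.097), np.float64(0.1268), np.float64(0.0013), np.float64(-76.8)]
(np.float64(0.6082), np.float64(-0.253), 0.2125, np.float64(-13.3)) -> [np.float64(0.1091), np.float64(0.1291), np.float64(0.0013), np.float64(-82.3)]
(np.float64(0.6204), np.float64(-0.2553), 0.2125, np.float64(-7.8)) -> [np.float64(0.1215), np.float64(0.1302), np.float64(0.0013), np.float64(-87.8)]
```

```bash
python3 -m jog '[255,-0.0005,0.0124,0,-5.5,255,0.0005,0.0247,0,-11,255,0.003,0.037,0,-16.5,255,0.007,0.0486,0,-22,255,0.012,0.06,0,-27.5,255,0.018,0.0706,0,-33,255,0.025,0.08,0,-38,255,0.033,0.09,0,-44,255,0.033,0.09,0,-44,255,0.033,0.09,0,-44]' 40; python3 - <<'E'
from h import *
np.set_printoptions(precision=4,suppress=True)
s=sensors.state();p=s["tool_pos"]
H=np.array([.6385,-.1266]); v=p[:2]-H; print(np.hypot(*v))
a0=np.arctan2(v[1],v[0])%(2*np.pi); a1=np.arctan2(-.9903,-.139)%(2*np.pi)+.02
T=[]
for a in np.linspace(a0,a1,9)[1:]:
    q=H+.13*np.array([np.cos(a),np.sin(a)]);T.append((round(q[0],4),round(q[1],4),.2135,round(-95.6+np.degrees(a-3.0413),1)))
to(*T)
g=vision.grab_frame("scene")
print(blobs(orange(g)))
E
```

```text
time: 23.65
tool_pos: [0.5378, -0.207, 0.2135]
ee_rot: [0.945, 0.327, 0.002, 0.001]
contact_force: [4.5, 1.9, 5.8]
finger_gap: 0.0144
0.12881523947377407
t 23.65 p [ 0.5378 -0.207   0.2135] yang -51.77 tilt [ 0.006 -0.001 -1.   ] gap 0.0144 F [4.5 1.9 5.8]
(np.float64(0.5452), np.float64(-0.2172), 0.2135, np.float64(-45.7)) -> [np.float64(-0.0005), np.float64(0.0126), np.float64(0.0), np.float64(-6.1)]
(np.float64(0.5545), np.float64(-0.2258), 0.2135, np.float64(-40.1)) -> [np.float64(0.0014), np.float64(0.0251), np.float64(0.0001), np.float64(-11.7)]
(np.float64(0.5645), np.float64(-0.2335), 0.2135, np.float64(-34.5)) -> [np.float64(0.0045), np.float64(0.0374), np.float64(0.0002), np.float64(-17.3)]
(np.float64(0.5752), np.float64(-0.2402), 0.2135, np.float64(-29.0)) -> [np.float64(0.0088), np.float64(0.0492), np.float64(0.0002), np.float64(-22.8)]
(np.float64(0.5866), np.float64(-0.2458), 0.2135, np.float64(-23.4)) -> [np.float64(0.0143), np.float64(0.0607), np.float64(0.0003), np.float64(-28.4)]
(np.float64(0.5984), np.float64(-0.2502), 0.2135, np.float64(-17.8)) -> [np.float64(0.0208), np.float64(0.0715), np.float64(0.0004), np.float64(-34.0)]
(np.float64(0.6106), np.float64(-0.2536), 0.2135, np.float64(-12.3)) -> [np.float64(0.0283), np.float64(0.0817), np.float64(0.0004), np.float64(-39.5)]
(np.float64(0.623), np.float64(-0.2557), 0.2135, np.float64(-6.7)) -> [np.float64(0.0367), np.float64(0.091), np.float64(0.0005), np.float64(-45.1)]
[([121.9, 132.2], [120, 131, 4, 3, 8]), ([221.0, 151.5], [220, 151, 3, 2, 6]), ([339.5, 207.8], [338, 206, 4, 4, 11])]
```

```bash
python3 -m jog '[255,0,0.0126,0,-6,255,0.002,0.025,0,-12,255,0.005,0.037,0,-17.5,255,0.009,0.049,0,-23,255,0.014,0.0605,0,-28.5,255,0.0205,0.0715,0,-34,255,0.028,0.0815,0,-39.5,255,0.0365,0.091,0,-45,255,0.0365,0.091,0,-45,255,0.0365,0.091,0,-45]' 40; python3 - <<'E'
from h import *
s=sensors.state();p=s["tool_pos"]
H=np.array([.6385,-.1266]); v=p[:2]-H; print(np.hypot(*v), np.arctan2(-.9903,-.139)-np.arctan2(v[1],v[0]))
to()
E
```

```text
time: 24.53
tool_pos: [0.6211, -0.2564, 0.2136]
ee_rot: [0.747, 0.665, -0.001, 0.002]
contact_force: [-0.5, -3.5, 5.1]
finger_gap: 0.0141
0.1309209935484584 -0.006268710830676705
t 24.5333 p [ 0.6211 -0.2564  0.2136] yang -6.66 tilt [ 0.001 -0.004 -1.   ] gap 0.0141 F [-0.5 -3.5  5.1]
```

```bash
python3 -m jog '[255,0,0.002,0,0,255,0,0.004,0,0,255,0,0.004,0,0,255,0,0.004,0,0,255,0,0.004,0,0,255,0,0.004,0,0,255,0,0.004,0,0,255,0,0.004,0,0,255,0,0.004,0,0,255,0,0.004,0,0]' 40; python3 - <<'E'
from h import *
to()
E
```

```text
time: 25.37
tool_pos: [0.6216, -0.2564, 0.2135]
ee_rot: [0.747, 0.665, -0.003, -0.001]
contact_force: [-7.4, -2.2, 9.2]
finger_gap: 0.0146
t 25.3667 p [ 0.6216 -0.2564  0.2135] yang -6.67 tilt [-0.006 -0.003 -1.   ] gap 0.0146 F [-7.4 -2.2  9.2]
```

It's against the folded stop (about 7 N). I'll relax, release and rise, then check everything.

```bash
python3 -m jog '[255,0,-0.003,0,0,255,0,-0.003,0,0,200,0,-0.003,0,0,160,0,-0.003,0,0,140,0,-0.003,0,0,140,0,-0.003,0,0,140,0,-0.003,0,0,140,0,-0.003,-0.01,0,140,0,-0.003,-0.025,0,140,0,-0.003,-0.04,0]' 40;python3 -m jog '[140,0,0,-0.03,0,140,0,0,-0.06,0,140,0,0,-0.09,0,140,0,0,-0.12,0,140,-0.02,-0.02,-0.15,0,140,-0.04,-0.05,-0.15,0,140,-0.04,-0.08,-0.15,0,140,-0.04,-0.11,-0.15,0,140,-0.04,-0.14,-0.15,0,140,-0.04,-0.17,-0.15,0]' 40;python3 -m jog '[140,0,-0.02,0,0,140,0,-0.03,0,0,140,0,-0.04,0,0,140,0,-0.04,0,0,140,0,-0.04,0,0,140,0,-0.04,0,0,140,0,-0.04,0,0,140,0,-0.04,0,0,140,0,-0.04,0,0,140,0,-0.04,0,0]' 40; python3 - <<'E'
from h import *
np.set_printoptions(precision=4,suppress=True)
g=vision.grab_frame("scene"); f=vision.grab_frame("top")
cv2.imwrite("pics/scene11.png",g["color"]);cv2.imwrite("pics/top11.png",f["color"])
H=np.array([.6385,-.1266])
for n,x in(("s",g),("t",f)):
    for b in blobs(orange(x)):
        q=plane(x,*b[0],.232);v=q[:2]-H;print(n,b[0],q,"angA",np.arctan2(-.9903,-.139)-np.arctan2(v[1],v[0]))
W=cloud(g);p=W.reshape(-1,3);a=p[:,0]-.5576;b=p[:,1]-.2194
k=(abs(a)<.03)&(abs(b)<.09)&(p[:,2]>.085)&(p[:,2]<.255)&(abs(b)>.02)
print("disc",np.polyfit(b[k],a[k],1),b[k].min(),b[k].max(),p[k,2].max())
for u,v,z in((237,215,.07),(153,251,.034),(318,250,.05)): print(plane(f,u,v,z))
to()
E
```

```text
time: 26.2
tool_pos: [0.6214, -0.2548, 0.2526]
ee_rot: [0.747, 0.665, -0.0, -0.001]
contact_force: [-0.5, 0.0, 0.1]
finger_gap: 0.0387
time: 27.03
tool_pos: [0.4467, -0.275, 0.403]
ee_rot: [0.747, 0.665, -0.0, 0.0]
contact_force: [-0.5, -0.6, 0.3]
finger_gap: 0.0384
time: 27.87
tool_pos: [0.4088, -0.2707, 0.4021]
ee_rot: [0.746, 0.665, 0.0, -0.0]
contact_force: [1.2, -0.1, -0.5]
finger_gap: 0.0385
s [121.7, 132.3] [ 0.6741 -0.5331  0.232 ] angA -0.22682820152147687
s [193.6, 160.7] [ 0.6212 -0.2532  0.232 ] angA -0.003386900687877281
s [339.5, 207.5] [0.4949 0.219  0.232 ] angA -3.6749257048833037
t [426.2, 135.0] [ 0.6721 -0.5347  0.232 ] angA -0.22161705203499538
t [327.7, 152.9] [ 0.6203 -0.2566  0.232 ] angA -8.760339313740317e-05
t [156.6, 197.9] [0.493  0.2172 0.232 ] angA -3.681467004868339
disc [0.0008 0.001 ] -0.07793147812518741 0.08038338291692035 0.2490949193132935
[0.4592 0.0026 0.07  ]
[0.3484 0.2674 0.034 ]
[ 0.3523 -0.2492  0.05  ]
t 27.9667 p [ 0.4086 -0.2707  0.4022] yang -6.58 tilt [-0.  0. -1.] gap 0.0385 F [ 0.4 -0.1 -0.3]
```

View pics/scene11.png

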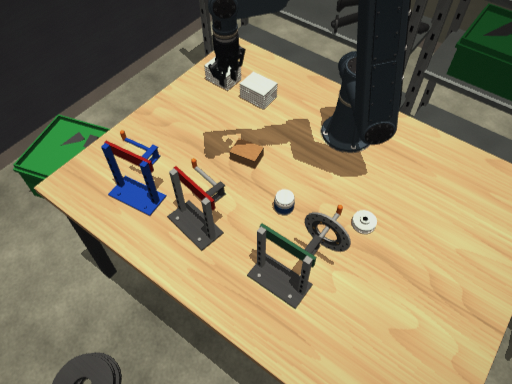

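View pics/top11.png

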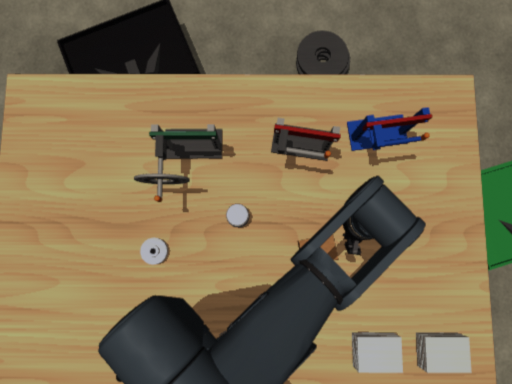

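The disc hangs on the green hook, at (328,231) in the scene view, and the red hook is folded with its post at (194,161). The tin and pulley sit where they were; the carton is partly hidden in the top view but unmoved in the scene view. The robot is clear of everything, so I'll hand in.

```bash
python3 - <<'E'
from plant import manip
print(manip.sign_off())
E
```

```text
the job is handed in; nothing more can be done
None
```

I swung the green hook out to its stop, moved the disc from the red hook to the middle of the green bar, and folded the red hook flat. I handed the job in at about 28 s of the 72 s allowed; no verdict is reported.

My last checks, all from the camera images before hand-in:
- **Disc:** it hangs released and upright within about 2 mm of the bar's middle. Its top edge is at 0.249 m, where 0.251 m is expected.
- **Green hook:** the post is at about (0.494, 0.218), which is fully out.
- **Red hook:** the angle measures within 0.01 rad of folded. It was also pressed against its folded stop at about 7 N before release.
- **Tin, carton and pulley:** they look unmoved by eye. The arm partly hid the carton in the last top view, so I judged that one from the scene view. I did not re-measure any of the three.
- **Robot:** it is clear of everything.

One reading disagreed: the gripper showed about 2.5 mm of opening while holding the 8 mm disc. The 5–6 N load on the tool and the pictures confirmed that the disc was held.

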